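Scan the label on the steel blade blank in the guarded rack

TASK

Draw the wand scanner out of its charging sleeve, lay it flat on the cork mat and let go, then take it again by its handle. Reach its head in under the guard bars of the rack and hold it level and steady for about two seconds with its window square to the paper label on the broad blank, about 40 mm away and pointing at the label's middle, without the scanner touching that blank. Lay the scanner flat on the mat again, and leave the parts lying around the work where they are.

Things in the scene. Friction and masses are not known exactly. Their poses are not given: they have to be found in the camera images.
- wand: Wand scanner, 180 mm long, 0.15 to 0.3 kg, loose. Origin: on its flat underside, where head and handle meet; x points out of its window, z up. White head: x 0 to 70 mm, 44 wide (y), 40 high. Black ribbed handle: x -110 to 0, 30 wide, 30 high; one flat underside. Centre of mass about 20 mm behind the origin. At the start only the head and 25 mm of handle stick out of the sleeve.
- wand_window (a point): Centre of the scanner's window, on the front face of its head: 70 mm ahead of the scanner's origin, 20 mm above its underside. Axes as the scanner's.
- wand_spot (a point): The scanner's reading spot, a point in the air 40 mm straight ahead of the window (110 mm ahead of the scanner's origin, 20 mm above its underside). Axes as the scanner's.
- wand_handle (a point): Middle of the scanner's handle: 60 mm behind the scanner's origin, 15 mm above its underside. Axes as the scanner's.
- dock: Charging sleeve, fixed grey box, mouth towards its +x. Origin on the table below the scanner's origin at the start; the scanner lies along its x. Sleeve x -120 to -25 mm, 60 wide, 56 high; channel 40 wide, 36 high, floor 12 mm above the table. The floor goes on as a tongue, 60 wide, to x = 25 mm, under the head's rear. Draw the scanner straight out along +x some 90 mm to free its tail.
- mat: Cork mat, fixed flat on the table, 220 x 220 mm, 4 mm thick. Origin: centre of its underside.
- rack: Fixed steel rack. Origin on the table below the blanks; blanks and open front face its -x. Base x -110 to 40 mm, 260 wide (y), 12 high; bar at the blanks' feet x -8 to 16, 34 high. Corner posts 12 mm square at x -100 and 26, y -122 and 122. Guard bars across at x -100 and -52, 14 wide, 130 to 140 mm above the table, and side bars at y -122 and 122. Enter below the front guard bar.
- tagged_blank: The broad blade blank: fixed upright steel plate, 70 mm wide, 5 mm thick, with a round top 185 mm high. Stands in the rack in the left or the right place, turned a little. Origin: centre of its foot, 12 mm above the table. -x is its labelled face.
- label (a point): Centre of the white barcode label (60 mm wide, 44 mm high) on the broad blank's face, 75 mm above the table. x points into the blank, so a scanner square to it has its x along this x.
- plain_blank: A narrow pointed blade blank without a label, 34 mm wide, 167 mm high, 5 mm thick, fixed upright in the rack's other place. Origin: centre of its foot, 12 mm above the table.
- rail: Bystander, loose: piece of linear rail 180 mm long (x), 20 mm wide, with a 45 x 40 mm carriage, 30 mm high. Origin: centre of the underside.
- screw: Bystander, loose: ball screw 190 mm long (x), 18 mm thick, with a square 38 mm nut. Origin: underside, about the middle.
- blade: Bystander, loose: flat curved steel blade lying on the table, about 175 mm long (x), 36 mm wide, 6 mm thick. Origin: underside, in the middle of the bow.
Things that resemble listed ones, but are neither listed nor needed, are in the scene too. Leave any green, pink or purple look-alike of the wand alone.

How it is judged (in metres and radians):
On the way, in this order (a step that is already met when the one before it is completed fails the run):
1. the scanner lies flat on the mat, let go (x of wand in the frame of mat between -0.11 and 0.11 m and y of wand in the frame of mat between -0.11 and 0.11 m and z of wand in the frame of mat below 0.04 m and angle between wand's own x axis and vertical between 1.4 and 1.74 rad and contact force between the fingers and wand below 0.3 N and linear speed of wand below 0.03 m/s), for 0.3 s.
2. held by the handle, its reading spot stays on the label, square to it and steady (distance between wand_spot and label below 0.022 m and angle between the x axis of wand and the x axis of label, either way round below 0.26 rad and x of wand_window in the frame of label below -0.01 m and linear speed of wand below 0.03 m/s and angular speed of wand below 0.25 rad/s and distance between the grasp point and wand_handle below 0.055 m and contact force between the fingers and wand above 0.5 N), for 1.2 s.
At the end, for the whole second after the job is handed in: The scanner lies flat (within 10 degrees) and still on the mat, its origin (where head and handle meet) over the mat, and let go. Before, held by the handle, its reading spot stayed 1.2 s within 22 mm of the label's centre, within 15 degrees of square (all of step 1); the robot touches nothing.
It fails at once if the scanner presses on the labelled blank (contact force between wand and tagged_blank above 1 N).
It fails at once if the rail is pushed out of its place (distance of rail from where it was at the start of the episode above 0.03 m).
It fails at once if the screw is pushed out of its place (distance of screw from where it was at the start of the episode above 0.03 m).
It fails at once if the blade is pushed out of its place (distance of blade from where it was at the start of the episode above 0.03 m).
It also fails if it takes over 72 s, if anything falls off the work surface, if the arm or the gripper's body presses on something with over 40 N, if the wrist force passes 120 N, or if a joint passes its speed limit or range.

ROBOT

A 6-joint arm with a two-finger parallel gripper is mounted at the origin on the work surface. World frame = base frame: x ahead of the robot, y to its left, z up, the work surface at z = 0. Lengths are in m, angles in degrees, forces in N, time in s.
With the tool pointing down it reaches from about 0.3 to 0.75 m from the base axis. Payload 8.5 kg.
Tool frame: the origin (TCP) lies at the very end of the fingers, on their centre line; the grasp point (between the pads) lies 19 mm behind it; z points along the fingers, y is the direction in which the jaws open and shut (so a half turn about z gives the same grasp; the last joint's range is limited). The gripper opens to 85 mm and grips with 20 to 120 N. Pads are 22 mm wide; open, the fingers measure 114 mm over their backs; the gripper's body (76 mm by 85 mm) begins 54 mm behind the grasp point. The pads swing forward as they close: fully open they stand 13 mm farther back than shut.
Start: joints at [64.555, 21.807, 74.336, -0, 83.858, -12.336], TCP at [0.125, 0.536, 0.207] pointing down, gripper open.
Joint ranges: [-178.18, 178.18], [-50.72, 133.34], [12.68, 142.11], [-81.47, 261.47], [9.98, 163.14], [-165.26, 165.26]. Speed limits (degrees/s): [136.94, 136.94, 180, 180, 180, 180].

INTERFACE

Orientations are given as a 3x3 rotation matrix whose columns are the frame's x, y, z axes.
In Python, from rig import env, vision, close_job, spotter gives the robot as it stands. The module is installed in compiled form; this text tells all that it offers.
- The arm moves only by the tool jog_arm, never from a script. Its argument "plan" is a list that holds one entry, the list of rows, each a list of 6 numbers: the shift along the tool's x, y, z in units of 40 mm (1.0 is 40 mm), then the turn, a rotation vector about the tool's x, y, z in units of 0.15 rad (1.0 is 0.15 rad). A call has 1 to 10 rows; each row shifts and turns the commanded pose from where the row before left it, along the tool's axes as they then stand; what a row does not reach is not made up. A row lasts 1/10 s, in which the tool goes at most 50 mm and 8.59 degrees, less where a joint would pass 70% of its speed; a pose out of reach is approached as far as the arm can. A call with a number of a shift or a turn outside -1 to 1 is refused whole. A call with a gripper value outside its range is refused whole. "grip" is the opening, from -1 (shut) to 1 (fully open), set as the call begins (left out, the last holds). The fingers move at their own pace and stop on an object; "squeeze" is the grip in N (left out, the last holds). Time passes only in rows, so rows that do not move let the fingers close. It gives the time, the measured TCP pose, the force and the opening at its end, in the units of the state.
- env.observe(): the state, without advancing time (a new reading comes with each control period).
- vision.get_image(name): name is "scene" or "side" or "wrist"; returns (picture, depth): 400x640x3 uint8, red, green, blue; 400x640 float32, m along the optical axis (not along the pixel's ray), 0 where there is no reading.
- vision.camera_info(name): a dict with "fx", "fy", "cx", "cy" (pixels), "k1" (the pictures are not rectified: a ray, as slopes to the right and down, at radius r is drawn at 1 + k1 r^2 times it, then the intrinsics apply), "rvec" (rotation vector, rad) and "tvec" (3), from world to camera coordinates, as OpenCV has them. Camera axes: x right, y down, z forward; pixel columns grow to the right and rows downward; lengths in m; the calibration is good to about 2 mm. A picture is of the moment at which its call begins: read the wrist's pose just before it. camera_info takes no time and is no camera call; for the wrist camera it gives the pose at the moment of the call.
- close_job(): hands the job in, once; it reports no verdict.
Trained networks look in the newest picture that a camera, given by its name, has taken for a name from the list of things; names that differ only in an ending like _2 or _b are one class to them, and where a whole thing is asked for, a point or a joint stands for the part that bears it (a point fixed in the world has none). Each returns a list of dicts, best first, with "score" (0 to 1); they miss things now and then, are a little off and sometimes report something else, mostly with a low value. They report only what shows in the picture. A call takes as long as a camera call. They do not tell look-alikes from the thing itself.
- spotter.trace(camera, query): "pixels" (400x640 bool, what is visible of it) and "rect" ([left, top, right, bottom] in pixels, round what is visible of it).
The state is a dict: "time_s": time; "q": joint angles; "qvel": joint speeds; "joint_efforts": joint torques, N m; "position": TCP position; "tool_rot": TCP orientation; "ft_force": force on the tool from outside, world axes, zero at the start; "wrist_torque": the same for the moment, N m; "grip_width": finger opening in m.
Only numpy, scipy, OpenCV 4.12 (cv2) and the standard library are available. Lean on these libraries where they do the work, as an engineer would, in place of code of your own. Each camera call takes 0.05 s, during which the arm holds its last target.

## Working session

There is one attempt and no reset: what is moved stays moved. The work goes in short steps, Python scripts to look and compute and a tool call to move; the robot and the scene stay as the last step left them, time stands still between calls to the robot, and variables do not carry over. Pictures are saved under pics/ and viewed, and the job is handed in when it is done.

Besides the shell and the picture viewer there is one more tool, called after "Request:" by a JSON object that holds its "op" and its "data", one argument or row to a line. jog_arm: Moves the arm, as the interface text tells. Its arguments: {"type":"object","properties":{"plan":{"type":"array"},"grip":{"type":"number"},"squeeze":{"type":"number"}},"required":["plan"]}

```bash
mkdir -p pics; ls; cat > h.py <<'E'
import numpy as np, cv2
from rig import env, vision, close_job, spotter
def snap(n,fn):
    im,d=vision.get_image(n); ci=vision.camera_info(n)
    cv2.imwrite('pics/'+fn+'.png',im[:,:,::-1]); np.savez('pics/'+fn+'.npz',im=im,d=d,**{k:np.array(v) for k,v in ci.items()})
    return im,d,ci
def rays(ci,uv):
    uv=np.asarray(uv,float).reshape(-1,1,2)
    K=np.array([[ci['fx'],0,ci['cx']],[0,ci['fy'],ci['cy']],[0,0,1.]])
    return cv2.undistortPoints(uv,K,np.array([float(ci['k1']),0,0,0]))[:,0]
def world(ci,uv,z):
    s=rays(ci,uv); P=np.c_[s,np.ones(len(s))]*np.asarray(z).reshape(-1,1)
    R=cv2.Rodrigues(np.array(ci['rvec'],float))[0]
    return (P-np.array(ci['tvec']).ravel())@R
def project(ci,P):
    K=np.array([[ci['fx'],0,ci['cx']],[0,ci['fy'],ci['cy']],[0,0,1.]])
    return cv2.projectPoints(np.asarray(P,float).reshape(-1,3),np.array(ci['rvec'],float),np.array(ci['tvec'],float),K,np.array([float(ci['k1']),0,0,0]))[0][:,0]
def cloud(ci,d,mask=None):
    m=(d>0) if mask is None else (mask&(d>0))
    v,u=np.nonzero(m); return world(ci,np.c_[u,v],d[v,u]),np.c_[u,v]
def onplane(ci,uv,h):
    R=cv2.Rodrigues(np.array(ci['rvec'],float))[0]; t=np.array(ci['tvec']).ravel()
    c=-R.T@t; s=rays(ci,uv); dd=np.c_[s,np.ones(len(s))]@R
    return c+dd*((h-c[2])/dd[:,2:3])
E
cat > a.py <<'E'
from h import *
s=env.observe(); print({k:np.round(v,4).tolist() for k,v in s.items()})
for n in ['scene','side','wrist']:
    im,d,ci=snap(n,n+'0')
    print(n,{k:np.round(v,3).tolist() for k,v in ci.items()}, 'cam', -cv2.Rodrigues(np.array(ci['rvec']))[0].T@np.array(ci['tvec']).ravel())
E
python3 a.py
```

```text
pics
{'time_s': 0.0, 'q': [64.556, 21.8385, 74.3853, -0.0002, 83.8592, -12.3345], 'qvel': [0.0789, -0.0622, -0.0759, 0.0537, -0.0868, 0.0094], 'joint_efforts': [0.001, -44.8458, -23.1275, -0.0001, 0.0047, -0.0], 'position': [0.1246, 0.5354, 0.2067], 'tool_rot': [[-0.9739, 0.2268, -0.0006], [0.2268, 0.9739, -0.0013], [0.0003, -0.0014, -1.0]], 'ft_force': [-0.47, -0.4509, -0.2069], 'wrist_torque': [0.0041, -0.0498, 0.0139], 'grip_width': 0.0855}
scene {'fx': 395.834, 'fy': 395.834, 'cx': 316.738, 'cy': 198.774, 'k1': -0.015, 'rvec': [1.783, 1.668, -0.744], 'tvec': [0.036, -0.269, 1.64]} cam [ 1.38651754 -0.11354407  0.90937536]
side {'fx': 392.577, 'fy': 392.577, 'cx': 314.978, 'cy': 202.35, 'k1': -0.094, 'rvec': [2.102, -0.18, 0.114], 'tvec': [-0.476, 0.05, 1.219]} cam [ 0.28445061 -1.08932282  0.67007574]
wrist {'fx': 291.821, 'fy': 291.821, 'cx': 317.495, 'cy': 194.902, 'k1': -0.007, 'rvec': [-2.257, -1.792, -0.282], 'tvec': [-0.549, -0.04, 0.381]} cam [0.04733175 0.5534642  0.37385884]
```

View pics/scene0.png

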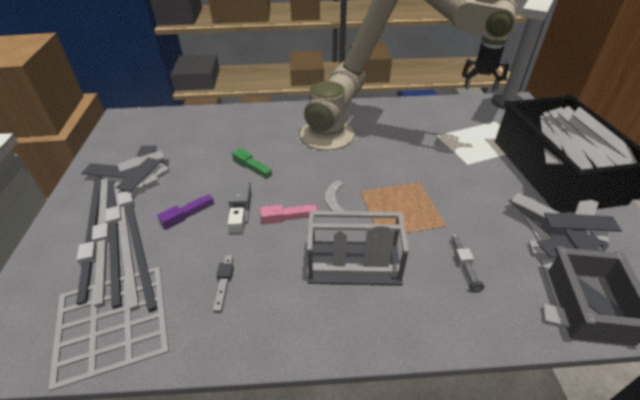

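View pics/side0.png

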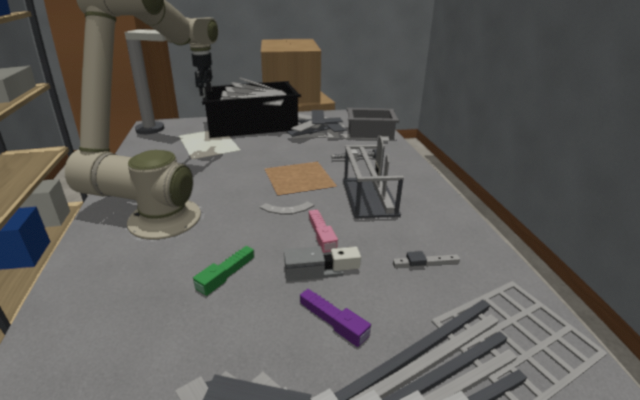

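View pics/wrist0.png

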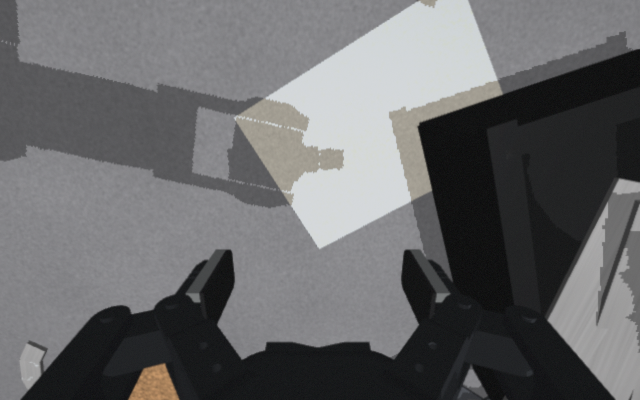

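The scene view shows the dock and white wand head near (238,212), the mat at (402,207), and the rack at (355,245). The rack's broad blank is on the right, at (380,243). In the side view the dock and wand are at (325,260), the mat at (300,177) and the rack at (372,180). The look-alikes are green, pink and purple.

```bash
cat > b.py <<'E'
from h import *
out={}
for n in ['scene','side']:
    im,d,ci=snap(n,n+'1')
    for q in ['wand','dock','mat','rack','tagged_blank','plain_blank','rail','screw','blade','label']:
        r=spotter.trace(n,q)
        for k in r[:3]:
            m=np.array(k['pixels']); P,_=cloud(ci,d,m)
            out[f'{n}_{q}_{np.round(k["score"],2)}']=m
            if len(P)==0: print(n,q,k['score'],k['rect'],'nodepth');continue
            print(n,q,round(k['score'],2),np.round(k['rect']),m.sum(),'med',np.round(np.median(P,0),3),'lo',np.round(np.percentile(P,3,axis=0),3),'hi',np.round(np.percentile(P,97,axis=0),3))
np.savez('pics/masks1.npz',**out)
E
python3 b.py
```

```text
scene wand 0.63 [233. 150. 273. 178.] 512 med [ 0.202 -0.299  0.028] lo [ 0.144 -0.359  0.004] hi [ 0.27  -0.224  0.041]
scene wand 0.61 [226. 203. 245. 234.] 411 med [ 0.515 -0.316  0.048] lo [ 0.441 -0.338  0.016] hi [ 0.543 -0.298  0.054]
scene wand 0.58 [156. 194. 212. 230.] 781 med [ 0.453 -0.498  0.027] lo [ 0.392 -0.557  0.002] hi [ 0.501 -0.42   0.04 ]
scene dock 0.95 [229. 180. 246. 220.] 548 med [ 0.412 -0.31   0.054] lo [ 0.353 -0.347  0.008] hi [ 0.46  -0.286  0.057]
scene mat 0.68 [362. 181. 446. 231.] 2449 med [0.449 0.234 0.004] lo [0.356 0.109 0.001] hi [0.556 0.319 0.007]
scene rack 0.81 [307. 209. 409. 288.] 4460 med [0.692 0.025 0.027] lo [ 0.602 -0.099  0.004] hi [0.756 0.155 0.141]
scene tagged_blank 0.75 [363. 224. 394. 267.] 1159 med [0.719 0.08  0.118] lo [0.665 0.048 0.016] hi [0.723 0.114 0.191]
scene plain_blank 0.73 [333. 228. 347. 266.] 468 med [ 0.709 -0.02   0.108] lo [ 0.702 -0.036  0.033] hi [ 0.713 -0.004  0.171]
scene rail 0.96 [213. 256. 233. 315.] 650 med [ 0.718 -0.339  0.016] lo [ 0.642 -0.356 -0.   ] hi [ 0.813 -0.318  0.031]
scene screw 0.58 [
[... 1282 characters left out ...]
gged_blank 0.63 [375. 136. 385. 175.] 254 med [0.714 0.071 0.133] lo [0.71  0.04  0.018] hi [0.853 0.489 0.193]
side plain_blank 0.44 [384. 155. 392. 197.] 145 med [ 0.705 -0.032  0.121] lo [ 0.702 -0.043  0.04 ] hi [ 0.708 -0.008  0.173]
side rail 0.89 [396. 250. 460. 264.] 657 med [ 0.709 -0.351  0.017] lo [ 0.64  -0.362  0.003] hi [ 0.804 -0.331  0.032]
side screw 0.76 [331. 151. 376. 163.] 202 med [0.705 0.328 0.025] lo [0.612 0.311 0.001] hi [0.792 0.355 0.041]
side blade 0.95 [263. 201. 311. 215.] 405 med [ 0.384 -0.014  0.005] lo [ 0.317 -0.039 -0.001] hi [0.465 0.022 0.008]
side label 0.71 [376. 138. 384. 173.] 202 med [0.713 0.066 0.125] lo [0.71  0.04  0.073] hi [0.716 0.1   0.189]
```

```bash
cat > c.py <<'E'
from h import *
from scipy.spatial.transform import Rotation as Ro
def plan(target,R,n=None,start=None,seq=False):
    if start is None:
        s=env.observe(); p0=np.array(s['position']);R0=np.array(s['tool_rot'])
    else: p0,R0=start
    target=np.array(target,float)
    rv=Ro.from_matrix(R0.T@R).as_rotvec()
    print('dist',np.round(np.linalg.norm(target-p0),4),'tool shift mm',np.round(R0.T@(target-p0)*1000,1),'rot deg',np.round(np.degrees(rv),2))
    nn=int(np.ceil(max(np.abs(R0.T@(target-p0)).max()/0.038, np.abs(target-p0).max()/0.034,np.abs(rv).max()/0.145,1)))
    n=n or nn
    pc=p0.copy();Rc=R0.copy(); rows=[]
    for i in range(1,n+1):
        pt=p0+(target-p0)*i/n; Rt=R0@Ro.from_rotvec(rv*i/n).as_matrix()
        a=np.round(Rc.T@(pt-pc)/0.04,2); b=np.round(Ro.from_matrix(Rc.T@Rt).as_rotvec()/0.15,2)
        rows.append([*(a+0.),*(b+0.)])
        pc=pc+Rc@(a*0.04); Rc=Rc@Ro.from_rotvec(b*0.15).as_matrix()
    print(n,'rows:\n',str([[float(f'{x:g}') for x in r] for r in rows]).replace('], [','],\n['))
    return pc,Rc
def down(yaw,tilt=0):
    # tool x = -(cos yaw, sin yaw), z down; tilt deg leans fingers forward
    c,s=np.cos(np.radians(yaw)),np.sin(np.radians(yaw))
    R=np.array([[-c,-s,0],[-s,c,0],[0,0,-1.]])
    # y = z x x : check right-handed
    R[:,1]=np.cross(R[:,2],R[:,0])
    return R@Ro.from_rotvec([0,-np.radians(tilt),0]).as_matrix()
E
python3 - <<'E'
from c import *
R=down(0,35);print(R)
plan([0.43,0.10,0.31],R)
E
```

```text
[[-0.81915204  0.          0.57357644]
 [ 0.          1.          0.        ]
 [-0.57357644  0.         -0.81915204]]
dist 0.5418 tool shift mm [-396.1 -355.1 -102.7] rot deg [ -4.   -34.85 -12.7 ]
13 rows:
 [[-0.76, -0.68, -0.2, -0.04, -0.31, -0.11],
[-0.76, -0.7, -0.16, -0.03, -0.31, -0.12],
[-0.75, -0.7, -0.14, -0.04, -0.32, -0.11],
[-0.75, -0.72, -0.1, -0.03, -0.31, -0.11],
[-0.74, -0.73, -0.07, -0.04, -0.31, -0.12],
[-0.73, -0.75, -0.04, -0.04, -0.31, -0.11],
[-0.72, -0.75, -0.02, -0.03, -0.31, -0.12],
[-0.7, -0.77, 0.02, -0.04, -0.31, -0.11],
[-0.69, -0.78, 0.05, -0.03, -0.32, -0.11],
[-0.67, -0.79, 0.07, -0.04, -0.31, -0.12],
[-0.66, -0.81, 0.1, -0.03, -0.31, -0.11],
[-0.63, -0.81, 0.13, -0.04, -0.31, -0.11],
[-0.62, -0.83, 0.15, -0.04, -0.31, -0.12]]
```

```bash
python3 - <<'E'
from h import *
# geometry fits from masks
M=np.load('pics/masks1.npz')
for n in ['scene','side']:
    D=np.load(f'pics/{n}1.npz'); d=D['d']
    for k in M.files:
        if not k.startswith(n): continue
        if any(q in k for q in ['mat','dock','rack','wand_0.61','wand_0.58','tagged','rail','screw']):
            P,_=cloud(D,d,M[k]); 
            zz=P[:,2]; 
            if 'rack' in k: P=P[(zz>0.128)&(zz<0.15)]
            if 'dock' in k: P=P[zz>0.05]
            if 'wand' in k: P=P[zz>0.045]
            if len(P)<20: continue
            if 'tagged' in k:
                P=P[(zz>0.05)&(P[:,0]<0.74)]; A=np.polyfit(P[:,1],P[:,0],1); print(k,'x=a*y+b',A,'at y=.08',np.polyval(A,.08),'yaw deg',np.degrees(np.arctan(-A[0]))); continue
            r=cv2.minAreaRect((P[:,:2]*1000).astype(np.float32)); print(k,len(P),'c',np.round(r[0],1),'size',np.round(r[1],1),'ang',round(r[2],1),'zmed',P[:,2].mean().round(4))
E
```

```text
scene_wand_0.61 233 c [ 507.3 -318.9] size [43.2 72.4] ang 90.0 zmed 0.0506
scene_dock_0.95 373 c [ 399.2 -317.2] size [ 61.3 100.4] ang 88.8 zmed 0.0546
scene_mat_0.68 2440 c [458.6 212.8] size [226.3 220.3] ang 8.6 zmed 0.004
scene_rack_0.81 1248 c [674.7  27.6] size [256.3 143.5] ang 84.8 zmed 0.1384
scene_tagged_blank_0.75 x=a*y+b [0.06549183 0.71292787] at y=.08 0.7181672204265298 yaw deg -3.747054397681837
scene_rail_0.96 647 c [ 724.3 -344.8] size [ 51.8 182. ] ang 86.4 zmed 0.0177
scene_screw_0.58 714 c [702.8 343.6] size [ 48.5 198.4] ang 89.0 zmed 0.0256
scene_screw_0.34 4612 c [605.9  47.2] size [305.5 302. ] ang 84.4 zmed 0.0562
side_wand_0.58 342 c [ 503.3 -325.7] size [46.1 69.8] ang 88.4 zmed 0.0508
side_dock_0.89 622 c [ 396.6 -322.7] size [63.8 93. ] ang 88.7 zmed 0.0553
side_mat_0.74 1544 c [458. 211.] size [215.7 231. ] ang 7.6 zmed 0.0039
side_rack_0.82 657 c [669.3  24. ] size [265.9 140.8] ang 86.3 zmed 0.1382
side_tagged_blank_0.63 x=a*y+b [0.07730872 0.70815659] at y=.08 0.7143412878004785 yaw deg -4.420670409724672
side_rail_0.89 655 c [ 721.6 -345.8] size [ 39.1 178.5] ang 88.9 zmed 0.0181
side_screw_0.76 199 c [664.1 274.1] size [369.  155.4] ang 55.1 zmed 0.0261
```

Request:
{"op": "jog_arm", "data": {
  "plan": [
    [[-0.76,-0.68,-0.2,-0.04,-0.31,-0.11],[-0.76,-0.7,-0.16,-0.03,-0.31,-0.12],[-0.75,-0.7,-0.14,-0.04,-0.32,-0.11],[-0.75,-0.72,-0.1,-0.03,-0.31,-0.11],[-0.74,-0.73,-0.07,-0.04,-0.31,-0.12],[-0.73,-0.75,-0.04,-0.04,-0.31,-0.11],[-0.72,-0.75,-0.02,-0.03,-0.31,-0.12],[-0.7,-0.77,0.02,-0.04,-0.31,-0.11],[-0.69,-0.78,0.05,-0.03,-0.32,-0.11],[-0.67,-0.79,0.07,-0.04,-0.31,-0.12]]
  ],
  "grip": 1
}}

```text
time_s: 2.25
position: [0.3599, 0.1993, 0.2869]
tool_rot: [[-0.889, 0.05, 0.456], [0.05, 0.999, -0.012], [-0.456, 0.012, -0.89]]
ft_force: [1.4, 0.3, 0.2]
grip_width: 0.0854
```

Request:
{"op": "jog_arm", "data": {
  "plan": [
    [[-0.66,-0.81,0.1,-0.03,-0.31,-0.11],[-0.63,-0.81,0.13,-0.04,-0.31,-0.11],[-0.62,-0.83,0.15,-0.04,-0.31,-0.12],[0,0,0,0,0,0],[0,0,0,0,0,0],[0,0,0,0,0,0]]
  ]
}}

```text
time_s: 2.85
position: [0.4295, 0.1008, 0.3098]
tool_rot: [[-0.82, -0.002, 0.573], [-0.001, 1.0, 0.001], [-0.573, 0.001, -0.82]]
ft_force: [0.6, 1.6, -0.0]
grip_width: 0.0851
```

```bash
python3 - <<'E'
from h import *
im,d,ci=snap('wrist','wrist1')
o={}
for q in ['label','tagged_blank','mat']:
    for k in spotter.trace('wrist',q)[:3]:
        m=np.array(k['pixels']);P,_=cloud(ci,d,m);o[q+str(len(o))]=m
        print(q,round(k['score'],2),k['rect'],m.sum(),np.round(np.median(P,0),4),np.round(np.percentile(P,3,axis=0),3),np.round(np.percentile(P,97,axis=0),3))
np.savez('pics/mw1.npz',**o)
E
```

```text
label 0.6 [284.5, 179.6, 327.6, 259.8] 2098 [0.7124 0.0789 0.1432] [0.709 0.047 0.038] [0.716 0.111 0.192]
label 0.26 [69.1, 141.3, 129.2, 206.0] 1221 [ 0.6845 -0.334   0.0166] [ 0.634 -0.353  0.003] [ 0.799 -0.318  0.031]
tagged_blank 0.75 [279.5, 181.0, 323.8, 257.6] 2086 [0.7124 0.0776 0.1428] [0.709 0.046 0.035] [0.716 0.111 0.191]
tagged_blank 0.43 [69.5, 140.6, 127.5, 204.1] 1381 [ 0.6872 -0.3344  0.0162] [ 0.634 -0.356  0.   ] [ 0.804 -0.318  0.031]
mat 0.84 [310.6, 0.0, 494.5, 118.3] 17638 [0.4672 0.2096 0.0045] [0.409 0.108 0.003] [0.559 0.315 0.006]
mat 0.7 [0.0, 7.4, 48.9, 71.4] 1010 [ 0.4517 -0.2914  0.0116] [ 0.421 -0.305  0.002] [ 0.489 -0.289  0.029]
```

View pics/wrist1.png

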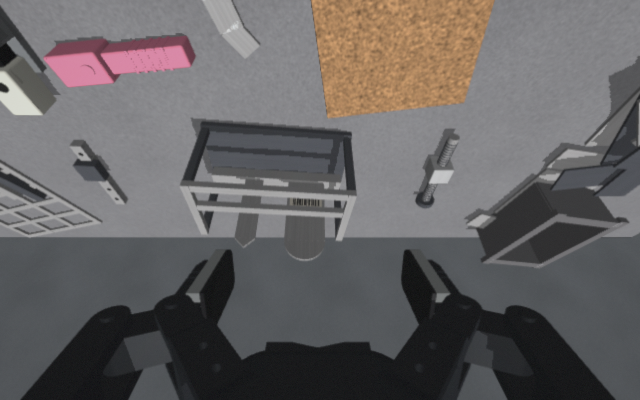

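The wrist view shows the rack at (270,185), with the barcode label on the broad blank at (305,200) between the two guard bars. The plain blank is at (248,210) and the mat is at the upper middle.

```bash
python3 - <<'E'
from h import *
D=np.load('pics/wrist1.npz');M=np.load('pics/mw1.npz')
for k in ['tagged_blank2','label0']:
    if k not in M.files: continue
    P,uv=cloud(D,D['d'],M[k]); ok=(np.abs(P[:,0]-.712)<.012)&(P[:,2]>.06)&(P[:,2]<.185); P=P[ok];uv=uv[ok]
    for _ in range(3):
        A=np.c_[P[:,1]-.08,P[:,2]-.075,np.ones(len(P))];c=np.linalg.lstsq(A,P[:,0],rcond=None)[0];r=P[:,0]-A@c;g=np.abs(r)<2.5*r.std();P=P[g];uv=uv[g]
    print(k,len(P),c,r.std(),'yaw',np.degrees(np.arctan(-c[0])))
    for z0 in (.06,.08,.1,.12,.14,.15):
        q=P[np.abs(P[:,2]-z0)<.01]
        if len(q)>5: print(z0,len(q),'y',np.percentile(q[:,1],[1,99]).round(4),'mid',((q[:,1].min()+q[:,1].max())/2).round(4))
im=D['im'];cv2.imwrite('pics/crop1.png',cv2.resize(im[120:270,170:370,::-1],None,fx=4,fy=4,interpolation=cv2.INTER_CUBIC))
P,uv=cloud(D,D['d']);
s=(P[:,2]>.125)&(P[:,2]<.15)&(P[:,0]>.59)&(P[:,0]<.78)&(abs(P[:,1]-.03)<.16)
f=P[s&(P[:,0]<.635)&(abs(P[:,1]-.03)<.1)]; print('front bar x(y)',np.polyfit(f[:,1]-.03,f[:,0],1),f[:,0].min(),f[:,0].max(),f[:,2].min(),f[:,2].max())
E
```

```text
tagged_blank2 1649 [0.08208982 0.0120905  0.71168175] 0.0008002360691432096 yaw -4.692877806503232
0.08 222 y [0.0454 0.1105] mid 0.0778
0.12 313 y [0.0456 0.1136] mid 0.0791
0.14 394 y [0.0452 0.1135] mid 0.0792
0.15 403 y [0.0452 0.1133] mid 0.0789
label0 1697 [0.08229343 0.01202076 0.71168912] 0.0007990382027641004 yaw -4.704465173504366
0.08 255 y [0.0455 0.1124] mid 0.0787
0.1 8 y [0.0535 0.1084] mid 0.0808
0.12 322 y [0.0457 0.1137] mid 0.0791
0.14 394 y [0.0452 0.1135] mid 0.0792
0.15 403 y [0.0452 0.1133] mid 0.0789
front bar x(y) [0.09360273 0.60660237] 0.5923103684960731 0.6269546159111712 0.12908295011267085 0.14173925558727665
```

View pics/crop1.png

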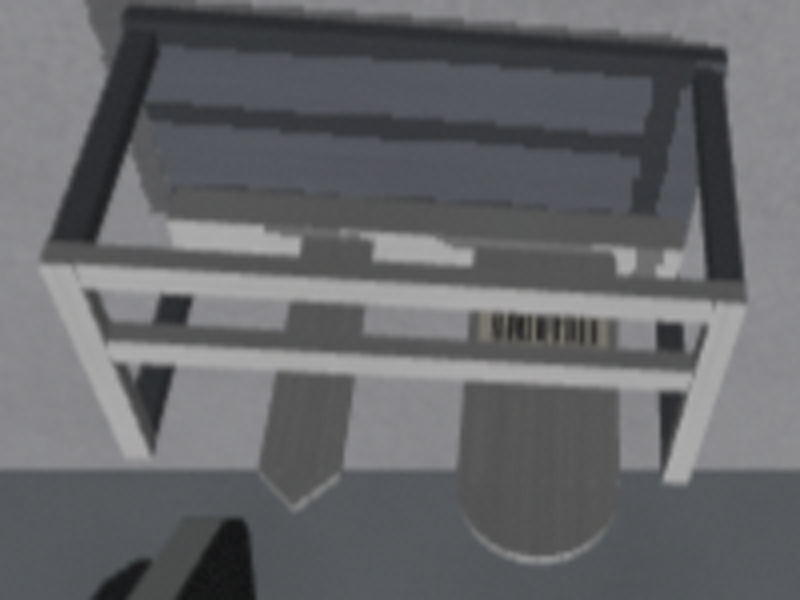

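The label centre is about (0.7115, 0.0795, 0.075) with yaw −4.6°, and the front bar is at x≈0.611. Next I go above the dock.

```bash
python3 - <<'E'
from c import *
plan([0.52,-0.32,0.24],down(0))
E
```

```text
dist 0.4363 tool shift mm [ -33.  -421.4  108.2] rot deg [ 0.07 34.95  0.17]
13 rows:
 [[-0.06, -0.81, 0.21, 0.0, 0.31, 0.0],
[-0.08, -0.81, 0.2, 0.0, 0.32, 0.0],
[-0.08, -0.81, 0.2, 0.0, 0.31, 0.0],
[-0.09, -0.81, 0.2, 0.0, 0.31, 0.01],
[-0.1, -0.81, 0.19, 0.0, 0.31, 0.0],
[-0.12, -0.81, 0.19, 0.0, 0.32, 0.0],
[-0.12, -0.81, 0.18, 0.0, 0.31, 0.0],
[-0.12, -0.81, 0.18, 0.01, 0.31, 0.0],
[-0.14, -0.81, 0.17, 0.0, 0.32, 0.0],
[-0.15, -0.81, 0.17, 0.0, 0.31, 0.01],
[-0.15, -0.81, 0.15, 0.0, 0.31, 0.0],
[-0.16, -0.81, 0.15, 0.0, 0.31, 0.0],
[-0.17, -0.81, 0.15, 0.0, 0.32, 0.0]]
```

Request:
{"op": "jog_arm", "data": {
  "plan": [
    [[-0.06,-0.81,0.21,0,0.31,0],[-0.08,-0.81,0.2,0,0.32,0],[-0.08,-0.81,0.2,0,0.31,0],[-0.09,-0.81,0.2,0,0.31,0.01],[-0.1,-0.81,0.19,0,0.31,0],[-0.12,-0.81,0.19,0,0.32,0],[-0.12,-0.81,0.18,0,0.31,0],[-0.12,-0.81,0.18,0.01,0.31,0],[-0.14,-0.81,0.17,0,0.32,0],[-0.15,-0.81,0.17,0,0.31,0.01]]
  ]
}}

```text
time_s: 4.05
position: [0.4995, -0.2246, 0.2558]
tool_rot: [[-0.99, 0.001, 0.138], [0.001, 1.0, -0.0], [-0.138, -0.0, -0.99]]
ft_force: [0.5, 0.2, -0.6]
grip_width: 0.0855
```

Request:
{"op": "jog_arm", "data": {
  "plan": [
    [[-0.15,-0.81,0.15,0,0.31,0],[-0.16,-0.81,0.15,0,0.31,0],[-0.17,-0.81,0.15,0,0.32,0],[0,0,0,0,0,0],[0,0,0,0,0,0],[0,0,0,0,0,0]]
  ]
}}

```text
time_s: 4.65
position: [0.5197, -0.3201, 0.2403]
tool_rot: [[-1.0, 0.001, 0.0], [0.001, 1.0, -0.0], [-0.0, -0.0, -1.0]]
ft_force: [-0.6, -0.2, -0.1]
grip_width: 0.0853
```

```bash
python3 - <<'E'
from h import *
im,d,ci=snap('wrist','wrist2')
o={}
for q in ['wand','dock']:
    for k in spotter.trace('wrist',q)[:3]:
        m=np.array(k['pixels']);P,_=cloud(ci,d,m);o[q+str(len(o))]=m
        print(q,round(k['score'],2),k['rect'],m.sum(),np.round(np.median(P,0),4),np.round(np.percentile(P,3,axis=0),3),np.round(np.percentile(P,97,axis=0),3))
        for lo,hi in ((.036,.046),(.046,.054),(.05,.062)):
            Q=P[(P[:,2]>lo)&(P[:,2]<hi)]
            if len(Q)>50:
                r=cv2.minAreaRect((Q[:,:2]*1000).astype(np.float32)); print('  ',lo,len(Q),np.round(r[0],1),np.round(r[1],1),round(r[2],1),Q[:,2].mean().round(4))
np.savez('pics/mw2.npz',**o)
E
```

```text
wand 0.93 [297.2, 104.8, 336.5, 183.6] 2600 [ 0.4919 -0.322   0.0521] [ 0.447 -0.343  0.041] [ 0.535 -0.302  0.054]
   0.036 534 [ 455.8 -321. ] [40.4 25.5] 88.3 0.0424
   0.046 1911 [ 503.1 -322.5] [43.8 70.1] 88.8 0.0523
   0.05 1968 [ 502.9 -322.4] [43.7 69.7] 88.8 0.0524
wand 0.74 [114.7, 35.6, 241.7, 155.8] 5358 [ 0.4395 -0.4969  0.0314] [ 0.381 -0.559  0.01 ] [ 0.492 -0.42   0.042]
   0.036 2027 [ 466.2 -535. ] [43.5 70. ] 36.6 0.0407
wand 0.73 [370.1, 107.6, 514.8, 149.7] 4379 [ 0.4695 -0.1809  0.032 ] [ 0.452 -0.249  0.017] [ 0.494 -0.078  0.042]
   0.036 2001 [ 475.3 -214. ] [43.9 70.6] 5.3 0.0404
dock 0.86 [292.5, 9.3, 350.5, 138.5] 5992 [ 0.3971 -0.3196  0.0566] [ 0.351 -0.35   0.012] [ 0.468 -0.291  0.058]
   0.046 225 [ 394.9 -320. ] [64.1 93.4] 88.7 0.0487
   0.05 5149 [ 395.  -319.4] [63.4 94.5] 89.4 0.0568
```

View pics/wrist2.png

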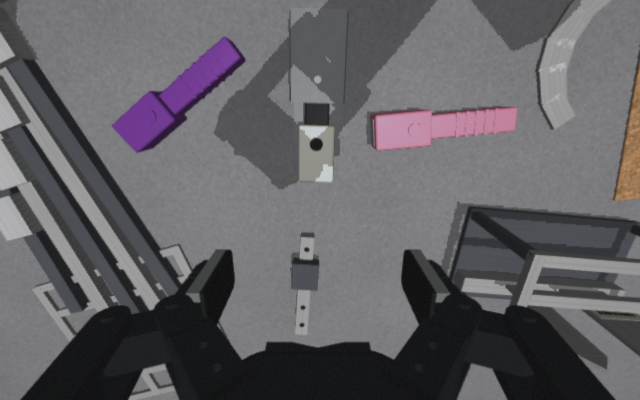

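The wrist view shows the white head at (316,150), with the handle going into the sleeve at (318,115). The pink look-alike is at (440,125) and the rail is ahead at (303,285). Wand yaw is about −1.5°, with the head centre at (0.503, −0.322).

```bash
python3 - <<'E'
from c import *
a=plan([0.507,-0.3223,0.075],down(-1.5))
plan([0.507,-0.3223,0.014],down(-1.5),start=a)
E
```

```text
dist 0.1663 tool shift mm [ 12.6  -1.8 165.8] rot deg [-0.06  0.04  1.41]
5 rows:
 [[0.06, -0.01, 0.83, 0.0, 0.0, 0.03],
[0.07, -0.01, 0.83, 0.0, 0.0, 0.04],
[0.06, -0.01, 0.83, 0.0, 0.0, 0.03],
[0.06, -0.01, 0.83, -0.01, 0.0, 0.03],
[0.06, -0.01, 0.82, 0.0, 0.0, 0.03]]
dist 0.0612 tool shift mm [ 0.2  0.  61.2] rot deg [0.03 0.04 0.04]
2 rows:
 [[0.0, 0.0, 0.76, 0.0, 0.0, 0.0],
[0.0, 0.0, 0.77, 0.0, 0.0, 0.0]]
```

Request:
{"op": "jog_arm", "data": {
  "plan": [
    [[0.06,-0.01,0.83,0,0,0.03],[0.07,-0.01,0.83,0,0,0.04],[0.06,-0.01,0.83,0,0,0.03],[0.06,-0.01,0.83,0,0,0.03],[0.06,-0.01,0.82,0,0,0.03],[0,0,0.5,0,0,0],[0,0,0.5,0,0,0],[0,0,0.35,0,0,0],[0,0,0.18,0,0,0],[0,0,0,0,0,0]]
  ],
  "grip": 0.6
}}

```text
time_s: 5.8
position: [0.5068, -0.3228, 0.0129]
tool_rot: [[-1.0, 0.026, -0.001], [0.026, 1.0, 0.0], [0.001, 0.0, -1.0]]
ft_force: [1.0, -0.4, 0.3]
grip_width: 0.0684
```

Request:
{"op": "jog_arm", "data": {
  "plan": [
    [[0,0,0,0,0,0],[0,0,0,0,0,0],[0,0,0,0,0,0],[0,0,0,0,0,0],[0,0,0,0,0,0],[0,0,0,0,0,0],[0,0,0,0,0,0],[0,0,0,0,0,0]]
  ],
  "grip": -1,
  "squeeze": 80
}}

```text
time_s: 6.6
position: [0.5076, -0.3236, 0.0147]
tool_rot: [[-1.0, 0.027, 0.002], [0.027, 1.0, -0.002], [-0.002, -0.002, -1.0]]
ft_force: [-1.1, 1.3, 5.6]
grip_width: 0.0416
```

Request:
{"op": "jog_arm", "data": {
  "plan": [
    [[0,0,-0.07,0,0,0],[0,0,0,0,0,0],[-0.3,0,0,0,0,0],[-0.4,0,0,0,0,0],[-0.4,0,0,0,0,0],[0,0,0,0,0,0]]
  ]
}}

```text
time_s: 7.2
position: [0.5522, -0.3244, 0.0158]
tool_rot: [[-1.0, 0.026, 0.001], [0.026, 1.0, -0.001], [-0.001, -0.001, -1.0]]
ft_force: [0.2, 0.2, -1.3]
grip_width: 0.0414
```

```bash
python3 - <<'E'
from h import *
s=env.observe(); print(s['position'],s['ft_force'],s['grip_width'])
snap('side','side3'); im,d,ci=snap('wrist','wrist3')
D=np.load('pics/side3.npz')['im']; cv2.imwrite('pics/s3.png',np.vstack([cv2.resize(D[200:300,230:490,::-1],(640,246)),im[:,:,::-1][:300]]))
E
```

```text
[ 0.55221268 -0.32436689  0.01581317] [ 0.17673497  0.22483705 -1.34623606] 0.04140942194773702
```

View pics/s3.png

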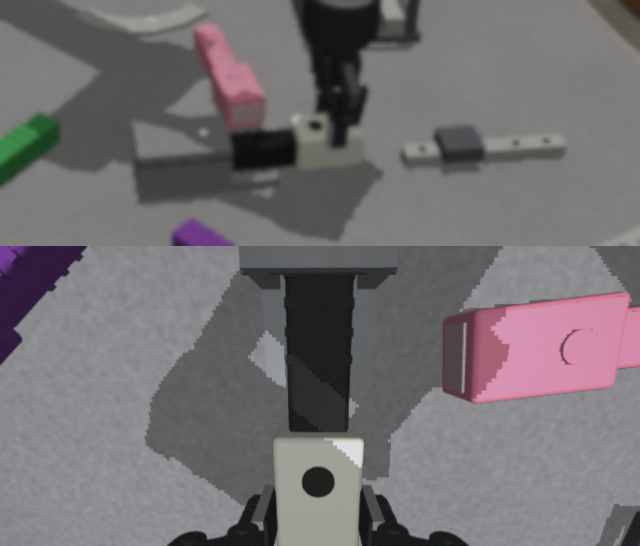

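The wand is about 45 mm out and held straight in both views. I'll draw the rest, then lift.

Request:
{"op": "jog_arm", "data": {
  "plan": [
    [[-0.4,0,0,0,0,0],[-0.4,0,0,0,0,0],[-0.32,0,0,0,0,0],[0,0,0,0,0,0],[0,0,-0.2,0,0,0],[0,0,-0.4,0,0,0],[0,0,-0.7,0,0,0],[0,0,-0.9,0,0,0],[0,0,-0.9,0,0,0],[0,0,-0.9,0,0,0]]
  ]
}}

```text
time_s: 8.3
position: [0.5945, -0.3256, 0.1781]
tool_rot: [[-1.0, 0.027, -0.001], [0.027, 1.0, -0.0], [0.001, -0.0, -1.0]]
ft_force: [0.2, -0.8, -1.4]
grip_width: 0.0417
```

```bash
python3 - <<'E'
from h import *
from c import *
s=env.observe(); print(s['position'],s['ft_force'],s['grip_width'])
snap('side','side4'); im,d,ci=snap('wrist','wrist4')
D=np.load('pics/side4.npz')['im']; cv2.imwrite('pics/s4.png',np.vstack([cv2.resize(D[150:300,230:490,::-1],(640,369)),im[:,:,::-1][100:300]]))
a=plan([0.49,0.21,0.17],down(-1.5))
plan([0.49,0.21,0.013],down(-1.5),start=a)
E
```

```text
[ 0.5945242  -0.32557097  0.17808853] [ 0.22784873 -0.76374763 -1.35251513] 0.0417305826394405
dist 0.5474 tool shift mm [120.9 533.8   8.1] rot deg [-0.38  0.44 -0.05]
16 rows:
 [[0.19, 0.83, 0.01, 0.0, 0.0, 0.0],
[0.19, 0.84, 0.02, -0.01, 0.01, 0.0],
[0.19, 0.83, 0.01, 0.0, 0.0, 0.0],
[0.19, 0.84, 0.01, 0.0, 0.0, 0.0],
[0.18, 0.83, 0.02, 0.0, 0.01, 0.0],
[0.19, 0.83, 0.01, -0.01, 0.0, 0.0],
[0.19, 0.84, 0.02, 0.0, 0.0, 0.0],
[0.19, 0.83, 0.01, 0.0, 0.01, 0.0],
[0.19, 0.84, 0.02, 0.0, 0.0, 0.0],
[0.19, 0.83, 0.02, -0.01, 0.0, 0.0],
[0.19, 0.83, 0.01, 0.0, 0.01, 0.0],
[0.19, 0.84, 0.02, 0.0, 0.0, 0.0],
[0.18, 0.83, 0.02, -0.01, 0.0, 0.0],
[0.19, 0.84, 0.02, 0.0, 0.01, -0.01],
[0.19, 0.83, 0.02, 0.0, 0.0, 0.0],
[0.19, 0.84, 0.02, 0.0, 0.0, 0.0]]
dist 0.1568 tool shift mm [-0.000e+00 -1.000e-01  1.568e+02] rot deg [-0.03  0.01  0.04]
5 rows:
 [[0.0, 0.0, 0.78, 0.0, 0.0, 0.0],
[0.0, 0.0, 0.79, 0.0, 0.0, 0.0],
[0.0, 0.0, 0.78, 0.0, 0.0, 0.0],
[0.0, 0.0, 0.79, 0.0, 0.0, 0.0],
[0.0, 0.0, 0.78, 0.0, 0.0, 0.0]]
```

View pics/s4.png

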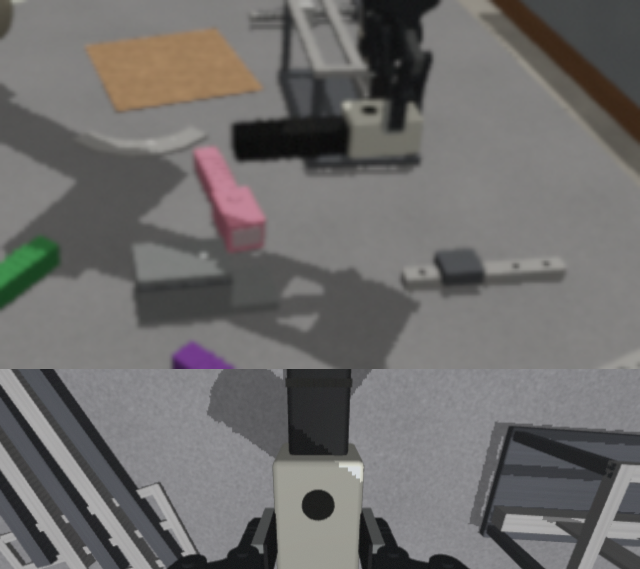

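The wand is clear of the sleeve and level in the grip. The rail did not move. Next, to the mat.

Request:
{"op": "jog_arm", "data": {
  "plan": [
    [[0.46,0.83,0,0,0,0],[0.46,0.83,0,0,0,0],[0.46,0.83,0,0,0,0],[0.46,0.83,0,0,0,0],[0.46,0.83,0,0,0,0],[0,0.83,0,0,0,0],[0,0.83,0,0,0,0],[0,0.83,0,0,0,0],[0,0.83,0,0,0,0],[0,0.83,0,0,0,0]]
  ]
}}

```text
time_s: 9.4
position: [0.5113, 0.0098, 0.1757]
tool_rot: [[-1.0, 0.027, -0.001], [0.027, 1.0, -0.0], [0.001, -0.0, -1.0]]
ft_force: [1.1, -0.7, -1.9]
grip_width: 0.0417
```

Request:
{"op": "jog_arm", "data": {
  "plan": [
    [[0,0.83,0,0,0,0],[0,0.83,0,0,0,0],[0,0.83,0,0,0,0],[0,0.83,0,0,0,0],[0,0.83,0,0,0,0],[0,0.83,0.2,0,0,0],[0,0,0.5,0,0,0],[0,0,0.7,0,0,0],[0,0,0.7,0,0,0],[0,0,0.7,0,0,0]]
  ]
}}

```text
time_s: 10.4
position: [0.5169, 0.2072, 0.0628]
tool_rot: [[-1.0, 0.027, -0.001], [0.027, 1.0, -0.001], [0.001, -0.001, -1.0]]
ft_force: [0.5, 0.7, -1.5]
grip_width: 0.0421
```

Request:
{"op": "jog_arm", "data": {
  "plan": [
    [[0,0,0.6,0,0,0],[0,0,0.3,0,0,0],[0,0,0,0,0,0],[0,0,0,0,0,0]]
  ]
}}

```text
time_s: 10.8
position: [0.5182, 0.2077, 0.0287]
tool_rot: [[-1.0, 0.027, 0.001], [0.027, 1.0, -0.0], [-0.001, -0.0, -1.0]]
ft_force: [0.1, 0.5, -0.9]
grip_width: 0.0418
```

```bash
python3 - <<'E'
from h import *
from c import *
s=env.observe(); print(s['position'],s['ft_force'],s['grip_width'])
im,d,ci=snap('side','side5')
cv2.imwrite('pics/s5.png',cv2.resize(im[100:260,220:420,::-1],None,fx=3.5,fy=3.5))
E
```

```text
[0.51821934 0.20770234 0.02869064] [ 0.05250484  0.52773844 -0.87189327] 0.04176577395621795
```

View pics/s5.png

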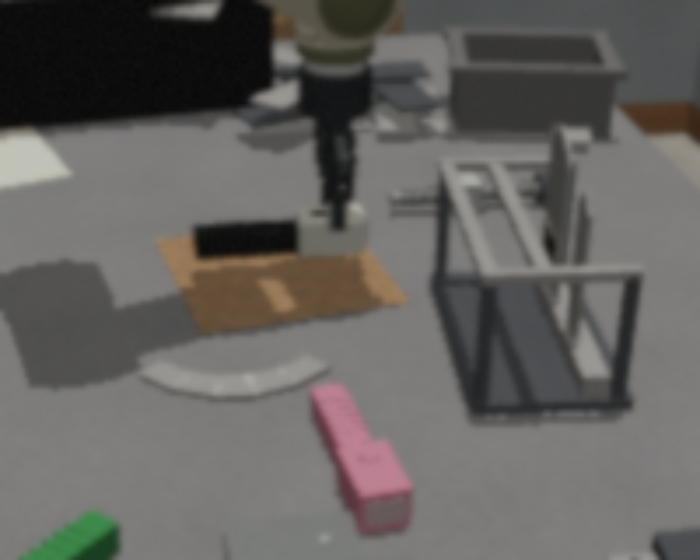

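Request:
{"op": "jog_arm", "data": {
  "plan": [
    [[0,0,0.3,0,0,0],[0,0,0.12,0,0,0],[0,0,0.08,0,0,0],[0,0,0,0,0,0],[0,0,0,0,0,0]]
  ]
}}

```text
time_s: 11.35
position: [0.518, 0.2078, 0.0079]
tool_rot: [[-1.0, 0.027, -0.0], [0.027, 1.0, -0.0], [0.0, -0.0, -1.0]]
ft_force: [0.1, 0.2, -2.2]
grip_width: 0.0415
```

Request:
{"op": "jog_arm", "data": {
  "plan": [
    [[0,0,0,0,0,0],[0,0,0,0,0,0],[0,0,0,0,0,0],[0,0,0,0,0,0],[0,0,-0.4,0,0,0],[0,0,-0.8,0,0,0],[0,0,-0.9,0,0,0],[0.3,0,-0.9,0,0,0],[0.3,0,-0.9,0,0,0],[0,0,0,0,0,0]]
  ],
  "grip": 0.6
}}

```text
time_s: 12.35
position: [0.4948, 0.2091, 0.1686]
tool_rot: [[-1.0, 0.026, 0.008], [0.026, 1.0, 0.001], [-0.008, 0.002, -1.0]]
ft_force: [0.7, -0.3, 0.3]
grip_width: 0.0683
```

Request:
{"op": "jog_arm", "data": {
  "plan": [
    [[0,0,0,0,0,0],[0,0,0,0,0,0]]
  ]
}}

```text
time_s: 12.55
position: [0.4936, 0.2084, 0.1627]
tool_rot: [[-1.0, 0.027, -0.002], [0.027, 1.0, -0.001], [0.002, -0.001, -1.0]]
ft_force: [-1.2, -1.0, 0.3]
grip_width: 0.0683
```

```bash
cat > wl.py <<'E'
from h import *
import sys
tag=sys.argv[1]
im,d,ci=snap('wrist','wrist'+tag)
for q in ['wand']:
    for k in spotter.trace('wrist',q)[:2]:
        m=np.array(k['pixels']);P,_=cloud(ci,d,m)
        print(q,round(k['score'],2),k['rect'],m.sum(),np.round(np.median(P,0),4))
        for lo,hi in ((.026,.038),(.039,.052)):
            Q=P[(P[:,2]>lo)&(P[:,2]<hi)]
            if len(Q)>50:
                r=cv2.minAreaRect((Q[:,:2]*1000).astype(np.float32)); print('  ',lo,len(Q),np.round(r[0],1),np.round(r[1],1),round(r[2],1),Q[:,2].mean().round(4), np.round(np.median(Q,0),4))
E
python3 wl.py 6
```

```text
wand 0.82 [298.0, 50.7, 340.6, 232.8] 6374 [0.465  0.2101 0.035 ]
   0.026 3599 [425.3 212.5] [ 42.2 110.2] 86.8 0.0341 [0.4208 0.2109 0.0342]
   0.039 2657 [513.4 208.1] [43.8 69.4] 88.4 0.0439 [0.5107 0.2082 0.044 ]
wand 0.67 [0.0, 138.1, 75.1, 181.0] 2126 [ 0.4649 -0.0869  0.0298]
   0.026 1597 [ 465.9 -100.3] [30.7 65.4] 5.7 0.03 [ 0.4655 -0.0952  0.0302]
```

View pics/wrist6.png

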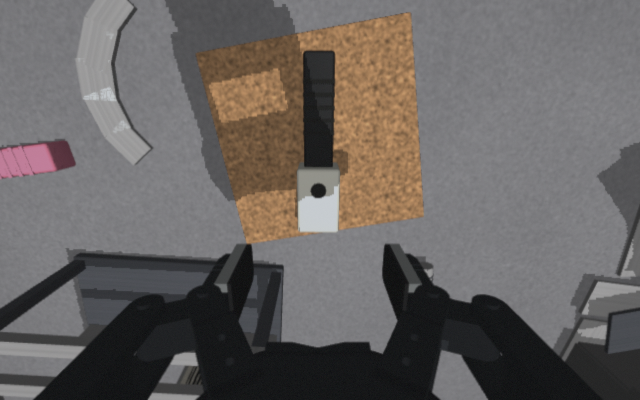

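The wrist view shows the wand flat on the mat, head at (318,200) and handle at (318,110). Its origin is about (0.479, 0.209) with yaw −1.5°, released. Next I regrasp it by the handle.

```bash
python3 - <<'E'
from c import *
a=plan([0.414,0.2108,0.08],down(-1.5))
plan([0.414,0.2108,0.0075],down(-1.5),start=a)
E
```

```text
dist 0.1148 tool shift mm [79.5  0.4 82.8] rot deg [-0.04 -0.15 -0.04]
3 rows:
 [[0.66, 0.0, 0.69, 0.0, -0.01, 0.0],
[0.67, 0.01, 0.69, 0.0, 0.0, 0.0],
[0.66, 0.0, 0.69, -0.01, -0.01, 0.0]]
dist 0.0724 tool shift mm [ 0.  -0.1 72.4] rot deg [ 0.04  0.02 -0.04]
3 rows:
 [[0.0, 0.0, 0.6, 0.0, 0.0, 0.0],
[0.0, 0.0, 0.61, 0.0, 0.0, 0.0],
[0.0, 0.0, 0.6, 0.0, 0.0, 0.0]]
```

Request:
{"op": "jog_arm", "data": {
  "plan": [
    [[0.66,0,0.5,0,0,0],[0.67,0,0.7,0,0,0],[0.66,0,0.8,0,0,0],[0,0,0.6,0,0,0],[0,0,0.6,0,0,0],[0,0,0.4,0,0,0],[0,0,0.2,0,0,0],[0,0,0.07,0,0,0],[0,0,0,0,0,0],[0,0,0,0,0,0]]
  ]
}}

```text
time_s: 13.65
position: [0.4147, 0.2107, 0.0096]
tool_rot: [[-1.0, 0.027, 0.001], [0.027, 1.0, -0.0], [-0.001, -0.0, -1.0]]
ft_force: [0.4, 0.3, 0.0]
grip_width: 0.0684
```

Request:
{"op": "jog_arm", "data": {
  "plan": [
    [[0,0,0,0,0,0],[0,0,0,0,0,0],[0,0,0,0,0,0],[0,0,0,0,0,0],[0,0,0,0,0,0],[0,0,0,0,0,0],[0,0,0,0,0,0],[0,0,0,0,0,0]]
  ],
  "grip": -1,
  "squeeze": 90
}}

```text
time_s: 14.45
position: [0.4153, 0.2108, 0.01]
tool_rot: [[-1.0, 0.027, 0.002], [0.027, 1.0, 0.0], [-0.002, 0.0, -1.0]]
ft_force: [0.2, 0.1, 10.0]
grip_width: 0.0001
```

```bash
python3 wl.py 7; python3 - <<'E'
from h import *
im,d,ci=snap('side','side7')
w=cv2.imread('pics/wrist7.png')
cv2.imwrite('pics/s7.png',np.vstack([cv2.resize(im[110:210,240:380,::-1],(640,300)),w[:300]]))
E
```

View pics/s7.png

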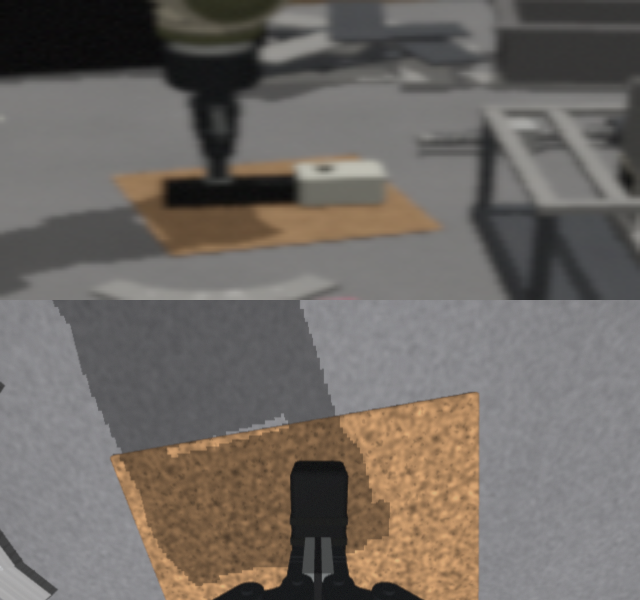

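```bash
python3 - <<'E'
from h import *
s=env.observe(); print({k:np.round(s[k],4).tolist() for k in ['position','grip_width','ft_force','q']})
D=np.load('pics/wrist7.npz');d=D['d']
for v in range(160,300,8):
    u=[300,308,313,318,323,328,336]
    P=world(D,[[x,v] for x in u],d[v,u]); print(v,[f'{a[0]:.3f},{a[1]:.3f},{a[2]:.3f}' if d[v,x]>0 else '-' for a,x in zip(P,u)])
im=D['im'];cv2.imwrite('pics/c7.png',cv2.resize(im[150:300,230:410,::-1],None,fx=4,fy=4,interpolation=cv2.INTER_CUBIC))
E
```

```text
{'position': [0.4153, 0.2108, 0.01], 'grip_width': 0.0002, 'ft_force': [0.4465, -0.3029, 9.3674], 'q': [12.3053, 28.5507, 103.1722, -0.019, 48.133, -76.1601]}
160 ['0.369,0.202,0.009', '0.369,0.206,0.008', '0.369,0.209,0.008', '0.369,0.212,0.008', '0.369,0.215,0.007', '0.369,0.218,0.008', '0.370,0.223,0.008']
168 ['0.369,0.203,0.029', '0.369,0.207,0.028', '0.369,0.210,0.029', '0.369,0.212,0.030', '0.369,0.215,0.029', '0.370,0.217,0.028', '0.370,0.222,0.028']
176 ['0.372,0.203,0.034', '0.372,0.207,0.035', '0.372,0.210,0.034', '0.372,0.212,0.035', '0.372,0.215,0.033', '0.372,0.217,0.034', '0.372,0.221,0.035']
184 ['0.376,0.203,0.035', '0.376,0.207,0.035', '0.376,0.209,0.034', '0.376,0.212,0.035', '0.376,0.215,0.035', '0.376,0.217,0.035', '0.376,0.221,0.035']
192 ['0.380,0.203,0.034', '0.381,0.207,0.034', '0.381,0.209,0.034', '0.380,0.212,0.036', '0.380,0.214,0.035', '0.381,0.217,0.035', '0.381,0.221,0.034']
200 ['0.385,0.202,0.034', '0.385,0.207,0.035', '0.385,0.209,0.034', '0.385,0.212,0.034', '0.385,0.214,0.033', '0.385,0.217,0.034', '0.385,0.221,0.034']
208 ['0.389,0.202,0.035', '0.
[... 1094 characters left out ...]
,0.064', '0.404,0.211,0.065', '0.404,0.213,0.065', '0.404,0.216,0.065', '0.408,0.219,0.059']
272 ['0.408,0.203,0.064', '0.403,0.207,0.073', '0.404,0.209,0.072', '0.404,0.211,0.071', '0.403,0.213,0.072', '0.404,0.215,0.072', '0.408,0.219,0.064']
280 ['0.401,0.204,0.080', '0.403,0.207,0.078', '0.408,0.209,0.071', '0.408,0.211,0.072', '0.404,0.213,0.078', '0.403,0.215,0.078', '0.401,0.218,0.081']
288 ['0.403,0.204,0.083', '0.403,0.207,0.083', '0.408,0.209,0.076', '0.411,0.211,0.072', '0.405,0.213,0.080', '0.403,0.215,0.084', '0.403,0.218,0.083']
296 ['0.402,0.205,0.089', '0.403,0.208,0.088', '0.410,0.209,0.079', '0.416,0.211,0.071', '0.408,0.213,0.081', '0.402,0.215,0.089', '0.403,0.218,0.089']
```

View pics/c7.png

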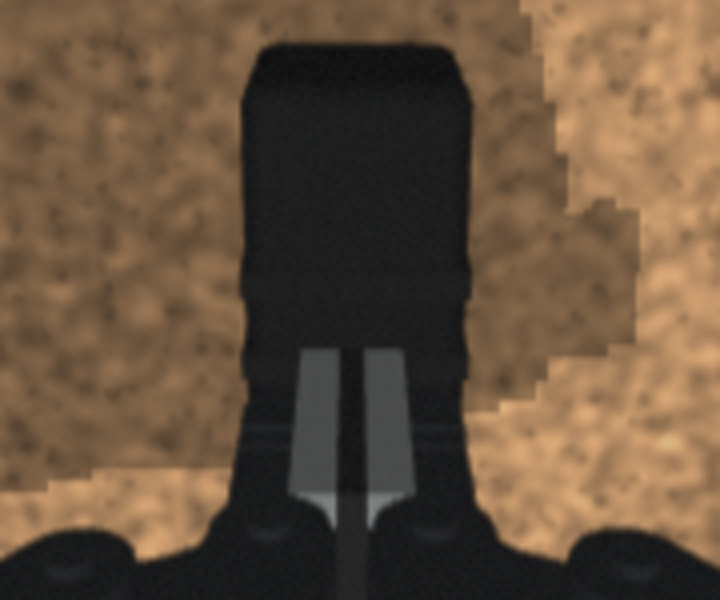

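The gripper reads fully shut and the fingers appear pushed into the top of the handle with about 10 N upward, so this grasp failed. I'll lift straight out while shut and check that the wand hasn't moved.

Request:
{"op": "jog_arm", "data": {
  "plan": [
    [[0,0,-0.1,0,0,0],[0,0,-0.2,0,0,0],[0,0,-0.3,0,0,0],[0,0,-0.4,0,0,0],[0,0,-0.5,0,0,0],[0,0,-0.3,0,0,0],[0,0,0,0,0,0],[0,0,0,0,0,0]]
  ]
}}

```text
time_s: 15.4
position: [0.4142, 0.2106, 0.081]
tool_rot: [[-1.0, 0.027, -0.0], [0.027, 1.0, -0.0], [0.0, -0.0, -1.0]]
ft_force: [0.4, -0.1, -0.7]
grip_width: 0.0002
```

```bash
python3 wl.py 8; python3 - <<'E'
from h import *
im,d,ci=snap('side','side8')
w=cv2.imread('pics/wrist8.png')
cv2.imwrite('pics/s8.png',np.vstack([cv2.resize(im[110:210,240:380,::-1],(640,300)),w[:300]]))
E
```

```text
wand 0.72 [298.2, 145.0, 340.9, 347.3] 4000 [0.4045 0.2106 0.0339]
   0.026 3544 [408.6 211.3] [30.8 79.7] 88.2 0.0337 [0.4022 0.2115 0.0339]
   0.039 304 [525.  207.8] [11.5 33.9] 87.4 0.0438 [0.5268 0.2075 0.0438]
wand 0.7 [0.0, 236.7, 28.6, 281.6] 908 [ 0.4626 -0.0697  0.0133]
```

View pics/s8.png

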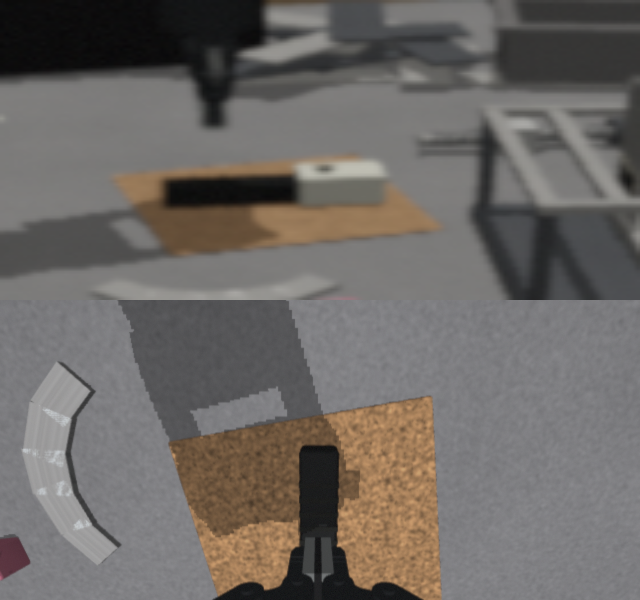

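The wand is undisturbed. I'll retry with a narrow pre-opening, slightly lower, and a soft squeeze.

Request:
{"op": "jog_arm", "data": {
  "plan": [
    [[0,0,0,0,0,0],[0,0,0,0,0,0],[0,0,0,0,0,0],[0,0,0.4,0,0,0],[0,0,0.5,0,0,0],[0,0,0.5,0,0,0],[0,0,0.3,0,0,0],[0,0,0.15,0,0,0],[0,0,0,0,0,0],[0,0,0,0,0,0]]
  ],
  "grip": 0.05,
  "squeeze": 30
}}

```text
time_s: 16.55
position: [0.4146, 0.2107, 0.0074]
tool_rot: [[-1.0, 0.027, 0.0], [0.027, 1.0, -0.0], [-0.0, -0.0, -1.0]]
ft_force: [-1.1, -0.7, 1.0]
grip_width: 0.045
```

Request:
{"op": "jog_arm", "data": {
  "plan": [
    [[0,0,0,0,0,0],[0,0,0,0,0,0],[0,0,0,0,0,0],[0,0,0,0,0,0]]
  ],
  "grip": -1,
  "squeeze": 25
}}

```text
time_s: 16.95
position: [0.4147, 0.2107, 0.0078]
tool_rot: [[-1.0, 0.027, 0.001], [0.027, 1.0, 0.0], [-0.001, 0.0, -1.0]]
ft_force: [-1.1, -0.1, 6.9]
grip_width: 0.0287
```

The grasp holds at 28.7 mm. I'll wait to check it's stable and then lift a little.

Request:
{"op": "jog_arm", "data": {
  "plan": [
    [[0,0,0,0,0,0],[0,0,0,0,0,0],[0,0,0,0,0,0],[0,0,-0.1,0,0,0],[0,0,-0.1,0,0,0],[0,0,0,0,0,0],[0,0,0,0,0,0]]
  ],
  "squeeze": 35
}}

```text
time_s: 17.65
position: [0.4143, 0.2106, 0.0151]
tool_rot: [[-1.0, 0.027, -0.0], [0.027, 1.0, -0.0], [0.0, -0.0, -1.0]]
ft_force: [-0.6, 0.0, -1.9]
grip_width: 0.0278
```

Request:
{"op": "jog_arm", "data": {
  "plan": [
    [[0,0,-0.2,0,0,0],[0,0,-0.4,0,0,0],[0,0,-0.4,0,0,0],[0,0,-0.4,0,0,0],[0,0,-0.2,0,0,0],[0,0,0,0,0,0],[0,0,0,0,0,0]]
  ]
}}

```text
time_s: 18.35
position: [0.4141, 0.2105, 0.0787]
tool_rot: [[-1.0, 0.027, -0.001], [0.027, 1.0, -0.0], [0.001, -0.0, -1.0]]
ft_force: [0.4, 0.3, -2.3]
grip_width: 0.0277
```

```bash
python3 - <<'E'
from h import *
s=env.observe(); print(np.round(s['position'],4),s['grip_width'],np.round(s['ft_force'],2),np.round(s['wrist_torque'],3))
im,d,ci=snap('side','side9')
for k in spotter.trace('side','wand')[:4]:
    P,_=cloud(ci,d,np.array(k['pixels'])); print(k['score'],k['rect'],np.median(P,0))
w,dw,cw=snap('wrist','wrist9')
cv2.imwrite('pics/s9.png',np.vstack([cv2.resize(im[100:200,250:390,::-1],(640,400)),w[:200,:,::-1]]))
for k in spotter.trace('wrist','wand')[:2]:
    P,_=cloud(cw,dw,np.array(k['pixels']))
    print('wr',k['rect'],np.round(np.percentile(P,[2,50,98],axis=0),4).tolist())
E
```

```text
[0.4141 0.2105 0.0787] 0.027662135711900165 [ 0.38  0.35 -2.33] [-0.004  0.058 -0.003]
0.95 [299.6, 288.5, 372.1, 348.7] [ 0.44224222 -0.52084975  0.03010621]
0.94 [192.3, 246.1, 254.1, 297.3] [ 0.18761249 -0.32363635  0.02899505]
0.93 [274.8, 150.1, 324.0, 161.5] [0.47361306 0.19216098 0.09611511]
0.74 [307.8, 209.8, 335.4, 254.2] [ 0.46834064 -0.20982132  0.03029629]
wr [1.7, 242.0, 24.4, 282.6] [[0.448, -0.0767, 0.0015], [0.4636, -0.0696, 0.0124], [0.4765, -0.0673, 0.0259]]
```

View pics/s9.png

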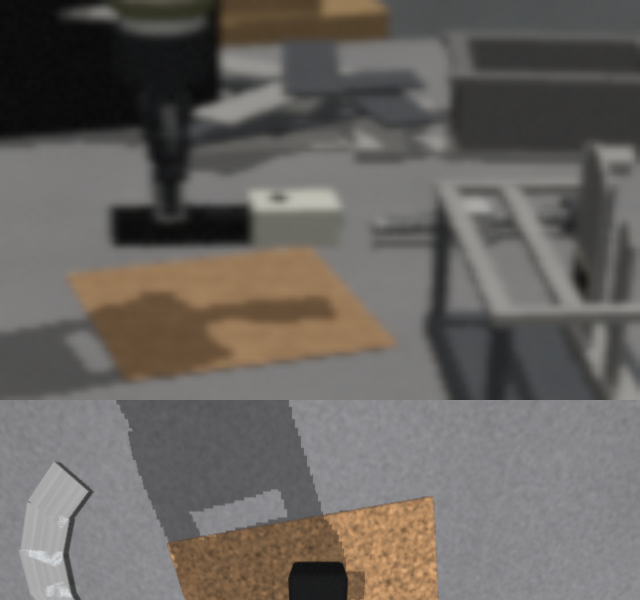

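The wand is held by the handle and looks level. I'll measure its pitch, yaw and offset.

```bash
cat > pose.py <<'E'
from h import *
# fit wand pose in side camera from depth: model points on visible surfaces
from scipy.optimize import least_squares
from scipy.spatial.transform import Rotation as Ro
def boxdist(p,lo,hi):
    c=(lo+hi)/2;h=(hi-lo)/2;q=np.abs(p-c)-h
    return np.linalg.norm(np.maximum(q,0),axis=1)+np.minimum(q.max(1),0)
def sdf(p):
    return np.minimum(boxdist(p,np.array([0,-.022,0]),np.array([.07,.022,.04])),boxdist(p,np.array([-.11,-.015,0]),np.array([0,.015,.03])))
def fit(P,x0):
    # x: origin xyz, yaw, pitch, roll deg
    def f(x):
        R=Ro.from_euler('ZYX',x[3:],degrees=True).as_matrix()
        return sdf((P-x[:3])@R)*1000
    r=least_squares(f,x0,loss='soft_l1',x_scale=[.01,.01,.01,3,3,3]); 
    return r.x,np.median(np.abs(f(r.x)))
def wandmask(cam,guess,ci,d):
    best=None
    for k in spotter.trace(cam,'wand')[:6]:
        m=np.array(k['pixels']);m=cv2.erode(m.astype(np.uint8),np.ones((2,2)))>0
        P,_=cloud(ci,d,m)
        if len(P)<30: continue
        e=np.linalg.norm(np.median(P,0)-guess)
        if e<.1 and (best is None or e<best[0]): best=(e,P,k['score'])
    return best
E
python3 - <<'E'
from pose import *
for cam in ['side','scene']:
    im,d,ci=snap(cam,cam+'10'); b=wandmask(cam,np.array([.46,.21,.1]),ci,d)
    if b is None: print(cam,'none');continue
    P=b[1];P=P[(np.abs(P-np.array([.46,.21,.09]))<[.12,.05,.06]).all(1)]
    x,e=fit(P,[.479,.209,.075,-1.5,0,0]); print(cam,b[2],len(P),np.round(x,4),e)
print(env.observe()['position'],env.observe()['time_s'])
E
```

```text
side 0.56 511 [ 0.4774  0.2071  0.072  -1.5963  2.8055 -1.543 ] 1.5496499865879365
scene 0.78 522 [ 0.4797  0.2112  0.0723 -1.6146  2.5212 -1.1069] 0.9606177359831655
[0.41427859 0.21057625 0.07882209] 18.75
```

```bash
python3 - <<'E'
from c import *
s=env.observe(); p=np.array(s['position']);R=np.array(s['tool_rot'])
Rw=Ro.from_euler('ZYX',[-1.6,2.66,0],degrees=True).as_matrix(); o=np.array([.4786,.2092,.0722])
# wand in tool
Rt=R.T@Rw; ot=R.T@(o-p)
np.savez('grasp.npz',Rt=Rt,ot=ot)
Rg=Ro.from_euler('Z',-4.6,degrees=True).as_matrix(); ax=Rg[:,0]; lab=np.array([.7115,.0795,.075])
def tool(d): 
    og=lab-ax*d; og[2]=.055
    RT=Rg@Rt.T; return og-RT@ot,RT
pre,RT=tool(.245); g,_=tool(.110)
print('pre',pre,'goal',g)
a=plan(pre,RT,n=5); b=plan(g,RT,n=6,start=a); print(b)
E
```

```text
pre [0.4028907  0.10390851 0.05862924] goal [0.53745585 0.09308166 0.05862924]
dist 0.1092 tool shift mm [   8.5 -106.9   20.2] rot deg [ 0.07 -2.66  3.  ]
5 rows:
 [[0.04, -0.53, 0.1, 0.0, -0.06, 0.07],
[0.04, -0.54, 0.1, 0.0, -0.06, 0.07],
[0.03, -0.54, 0.1, 0.0, -0.07, 0.07],
[0.03, -0.53, 0.1, 0.01, -0.06, 0.07],
[0.03, -0.54, 0.1, 0.0, -0.06, 0.07]]
dist 0.1351 tool shift mm [-135.    -0.     6.3] rot deg [-0.02  0.01 -0.01]
6 rows:
 [[-0.56, 0.0, 0.03, 0.0, 0.0, 0.0],
[-0.56, 0.0, 0.02, 0.0, 0.0, 0.0],
[-0.57, 0.0, 0.03, 0.0, 0.0, 0.0],
[-0.56, 0.0, 0.03, 0.0, 0.0, 0.0],
[-0.56, 0.0, 0.02, 0.0, 0.0, 0.0],
[-0.56, 0.0, 0.03, 0.0, 0.0, 0.0]]
(array([0.53727011, 0.09312506, 0.05853949]), array([[-9.95830243e-01,  7.90319851e-02,  4.55639415e-02],
       [ 7.89160404e-02,  9.96871816e-01, -4.34068862e-03],
       [-4.57644623e-02, -7.26863158e-04, -9.98951994e-01]]))
```

Request:
{"op": "jog_arm", "data": {
  "plan": [
    [[0.02,-0.3,0.06,0,-0.04,0.04],[0.04,-0.53,0.1,0,-0.06,0.07],[0.04,-0.54,0.1,0,-0.07,0.07],[0.04,-0.54,0.1,0,-0.06,0.07],[0.03,-0.48,0.1,0,-0.06,0.07],[0,-0.29,0.05,0,-0.03,0.03],[0,0,0,0,0,0],[0,0,0,0,0,0],[0,0,0,0,0,0]]
  ]
}}

```text
time_s: 19.65
position: [0.403, 0.1043, 0.0586]
tool_rot: [[-0.996, 0.078, 0.048], [0.078, 0.997, -0.003], [-0.048, 0.001, -0.999]]
ft_force: [0.2, -0.0, -2.1]
grip_width: 0.0274
```

```bash
cat > chk.py <<'E'
from pose import *
from c import *
import sys
tag=sys.argv[1]
g=np.load('grasp.npz')
s=env.observe(); p=np.array(s['position']);R=np.array(s['tool_rot']); o=p+R@g['ot'];Rw=R@g['Rt']
e=Ro.from_matrix(Rw).as_euler('ZYX',degrees=True)
print('t',s['time_s'],'pred origin',np.round(o,4),'ypr',np.round(e,2),'spot',np.round(o+Rw@[.11,0,.02],4),'w',s['grip_width'],np.round(s['ft_force'],2))
for cam in ['side','scene']:
    im,d,ci=snap(cam,cam+tag); b=wandmask(cam,o,ci,d)
    if b is None: print(cam,'none');continue
    P=b[1];P=P[(np.abs((P-o)@Rw-np.array([-.02,0,.02]))<[.11,.04,.04]).all(1)]
    x,er=fit(P,[*o,*e]); print(cam,round(b[2],2),len(P),np.round(x,4),er, 'spot',np.round(x[:3]+Ro.from_euler('ZYX',x[3:],degrees=True).as_matrix()@[.11,0,.02],4))
    cv2.imwrite(f'pics/c{cam}{tag}.png',cv2.resize(im[100:300,240:440,::-1],None,fx=3,fy=3))
E
python3 chk.py 11
```

```text
t 19.65 pred origin [0.4674 0.0996 0.0552] ypr [-4.57 -0.14  0.09] spot [0.577  0.0908 0.0754] w 0.027365667634229224 [ 0.18 -0.03 -2.13]
side 0.56 499 [ 0.4682  0.0982  0.0553 -4.6287 -0.157   0.5352] 1.3895025400166885 spot [0.5778 0.0891 0.0756]
scene 0.79 455 [ 0.4687  0.102   0.055  -4.2117 -0.4363 -0.4736] 1.0137487501382658 spot [0.5783 0.0941 0.0758]
```

View pics/cside11.png

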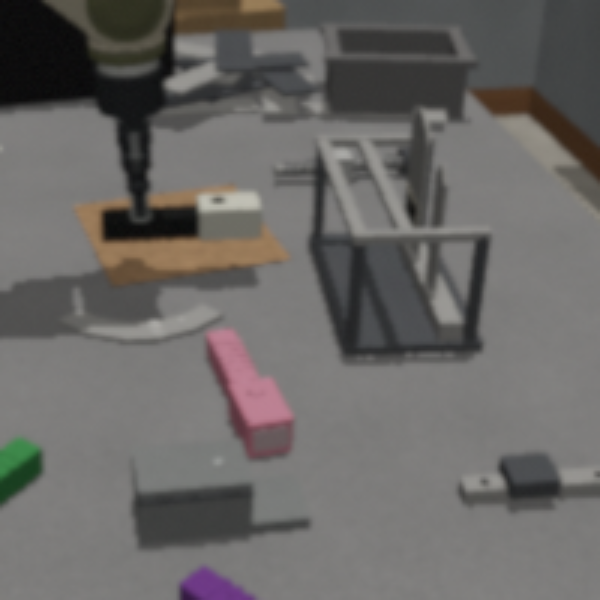

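The wand is level, yaw is −4.6°, and both cameras agree with the prediction. Now I go in under the bar.

Request:
{"op": "jog_arm", "data": {
  "plan": [
    [[-0.3,0,0.01,0,0,0],[-0.6,0,0.03,0,0,0],[-0.7,0,0.03,0,0,0],[-0.7,0,0.03,0,0,0],[-0.5,0,0.03,0,0,0],[-0.3,0,0.02,0,0,0],[-0.15,0,0.01,0,0,0],[-0.07,0,0,0,0,0],[0,0,0,0,0,0],[0,0,0,0,0,0]]
  ]
}}

```text
time_s: 20.85
position: [0.5349, 0.0934, 0.0585]
tool_rot: [[-0.996, 0.079, 0.047], [0.079, 0.997, -0.003], [-0.047, 0.001, -0.999]]
ft_force: [0.9, 0.0, -0.2]
grip_width: 0.0277
```

```bash
python3 chk.py 12
```

```text
t 20.85 pred origin [0.5993 0.0887 0.055 ] ypr [-4.6  -0.09  0.08] spot [0.7089 0.0799 0.0751] w 0.02773595966235188 [ 0.89  0.   -0.25]
side 0.95 439 [ 0.5993  0.0876  0.0551 -4.7579 -0.2236  2.0982] 1.2280491975841383 spot [0.7088 0.0777 0.0755]
scene 0.66 110 [ 0.6034  0.0884  0.0553 -5.038  -0.9412  0.6752] 0.7012400300641339 spot [0.7126 0.0785 0.0771]
```

View pics/cside12.png

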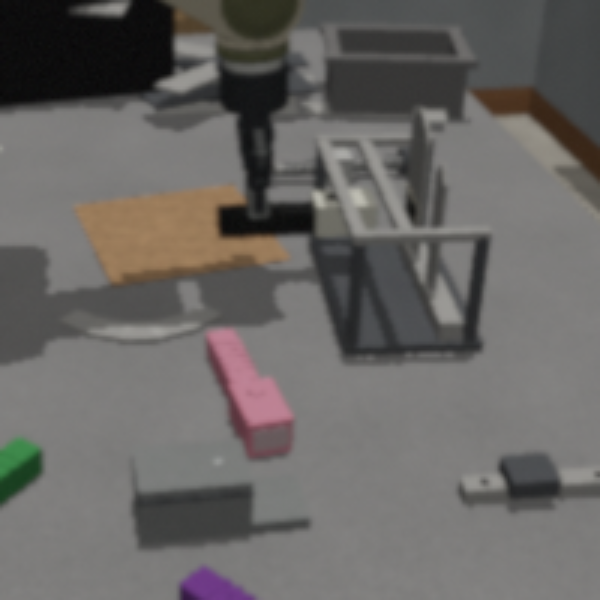

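View pics/cscene12.png

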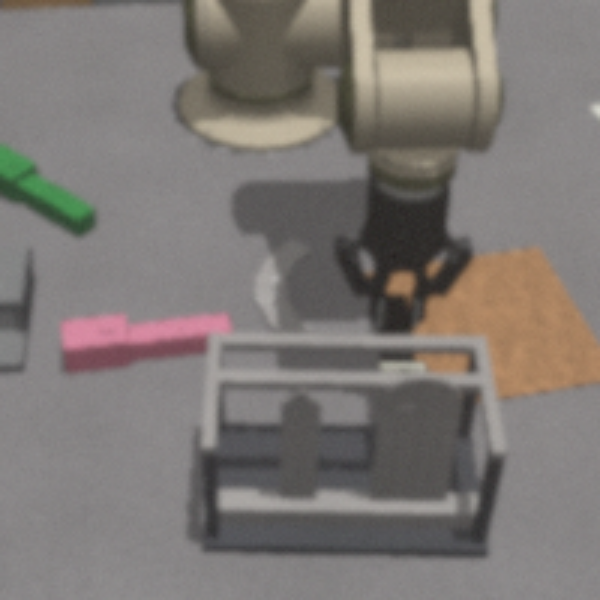

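The head is under the bars in front of the broad blank, and the spot is within about 4 mm of the label centre. I'll hold here.

Request:
{"op": "jog_arm", "data": {
  "plan": [
    [[0,0,0,0,0,0],[0,0,0,0,0,0],[0,0,0,0,0,0],[0,0,0,0,0,0],[0,0,0,0,0,0],[0,0,0,0,0,0],[0,0,0,0,0,0],[0,0,0,0,0,0],[0,0,0,0,0,0],[0,0,0,0,0,0]]
  ]
}}

```text
time_s: 22.05
position: [0.5353, 0.0933, 0.0585]
tool_rot: [[-0.996, 0.079, 0.048], [0.079, 0.997, -0.003], [-0.048, 0.001, -0.999]]
ft_force: [-0.3, -0.5, -3.2]
grip_width: 0.0277
```

Request:
{"op": "jog_arm", "data": {
  "plan": [
    [[0,0,0,0,0,0],[0,0,0,0,0,0],[0,0,0,0,0,0],[0,0,0,0,0,0],[0,0,0,0,0,0],[0,0,0,0,0,0],[0,0,0,0,0,0],[0,0,0,0,0,0],[0,0,0,0,0,0],[0,0,0,0,0,0]]
  ]
}}

```text
time_s: 23.05
position: [0.5353, 0.0933, 0.0585]
tool_rot: [[-0.996, 0.079, 0.048], [0.079, 0.997, -0.003], [-0.048, 0.001, -0.999]]
ft_force: [-0.6, 0.5, -2.4]
grip_width: 0.028
```

Request:
{"op": "jog_arm", "data": {
  "plan": [
    [[0,0,0,0,0,0],[0,0,0,0,0,0],[0,0,0,0,0,0],[0,0,0,0,0,0],[0,0,0,0,0,0],[0,0,0,0,0,0],[0,0,0,0,0,0],[0,0,0,0,0,0],[0,0,0,0,0,0],[0,0,0,0,0,0]]
  ]
}}

```text
time_s: 24.05
position: [0.5353, 0.0933, 0.0585]
tool_rot: [[-0.996, 0.079, 0.048], [0.079, 0.997, -0.003], [-0.048, 0.001, -0.999]]
ft_force: [0.1, 0.2, -1.2]
grip_width: 0.0278
```

```bash
python3 chk.py 13; python3 - <<'E'
from h import *
s=env.observe(); print(np.round(s['qvel'],2))
# does the wand's shape cover? label y check using side/scene blank plane already known
E
```

```text
t 24.05 pred origin [0.5997 0.0886 0.055 ] ypr [-4.61 -0.12  0.08] spot [0.7093 0.0797 0.0752] w 0.02775348443618238 [ 0.11  0.19 -1.18]
side 0.8 443 [ 0.5994  0.0871  0.0548 -4.2286 -0.2362  0.4416] 1.232667369254172 spot [0.709  0.0789 0.0753]
scene 0.78 139 [ 0.6027  0.0863  0.0549 -7.1705 -0.9366  3.1597] 1.02719548870912 spot [0.7114 0.0715 0.0767]
[ 0.11 -0.16 -0.07  0.01  0.01  0.07]
```

The hold lasted 3 s and was steady. Backing out and returning to the mat.

Request:
{"op": "jog_arm", "data": {
  "plan": [
    [[0.3,0,-0.01,0,0,0],[0.6,0,-0.03,0,0,0],[0.7,0,-0.03,0,0,0],[0.7,0,-0.03,0,0,0],[0.6,0,-0.03,0,0,0],[0.4,0.3,-0.02,0,0,0],[0,0.6,0,0,0,0],[0,0.7,0,0,0,0],[0,0.6,0,0,0,0],[0,0.3,0,0,0,0]]
  ]
}}

```text
time_s: 25.25
position: [0.4116, 0.2049, 0.0584]
tool_rot: [[-0.996, 0.078, 0.048], [0.077, 0.997, -0.002], [-0.048, 0.001, -0.999]]
ft_force: [0.3, 0.0, -2.2]
grip_width: 0.0275
```

```bash
python3 chk.py 14; python3 - <<'E'
from c import *
g=np.load('grasp.npz');Rg=Ro.from_euler('Z',-4.6,degrees=True).as_matrix();RT=Rg@g['Rt'].T
plan(np.array([.475,.209,.005])-RT@g['ot'],RT)
E
```

```text
t 25.25 pred origin [0.476  0.2003 0.0549] ypr [-4.52 -0.15  0.1 ] spot [0.5856 0.1916 0.0752] w 0.0275023045603145 [ 0.35  0.03 -2.17]
side 0.93 487 [ 0.474   0.1993  0.0553 -4.5032 -0.3512  1.9313] 1.571414524673135 spot [0.5835 0.19   0.076 ]
scene 0.94 534 [ 0.4772  0.2024  0.0549 -4.0402 -0.591   1.215 ] 0.9810951628773137 spot [0.5867 0.1942 0.076 ]
dist 0.0507 tool shift mm [ 3.9 10.7 49.4] rot deg [0.06 0.1  0.01]
2 rows:
 [[0.05, 0.13, 0.62, 0.0, 0.01, 0.0],
[0.05, 0.14, 0.62, 0.01, 0.0, 0.0]]
```

Request:
{"op": "jog_arm", "data": {
  "plan": [
    [[0.05,0.1,0.4,0,0,0],[0.03,0.1,0.4,0,0,0],[0,0,0.25,0,0,0],[0,0,0.1,0,0,0],[0,0,0.06,0,0,0],[0,0,0,0,0,0],[0,0,0,0,0,0]]
  ]
}}

```text
time_s: 26.15
position: [0.4115, 0.2115, 0.0102]
tool_rot: [[-0.996, 0.079, 0.048], [0.079, 0.997, -0.003], [-0.048, 0.001, -0.999]]
ft_force: [0.4, -0.9, -0.9]
grip_width: 0.028
```

Request:
{"op": "jog_arm", "data": {
  "plan": [
    [[0,0,0.05,0,0,0],[0,0,0,0,0,0],[0,0,0,0,0,0]]
  ]
}}

```text
time_s: 26.45
position: [0.4117, 0.2116, 0.008]
tool_rot: [[-0.996, 0.079, 0.049], [0.079, 0.997, -0.003], [-0.049, 0.001, -0.999]]
ft_force: [0.7, -1.4, 1.1]
grip_width: 0.0276
```

Request:
{"op": "jog_arm", "data": {
  "plan": [
    [[0,0,0,0,0,0],[0,0,0,0,0,0],[0,0,0,0,0,0],[0,0,0,0,0,0],[0,0,-0.3,0,0,0],[0,0,-0.6,0,0,0],[0,0,-0.8,0,0,0],[0,0,-0.9,0,0,0],[0,0,-0.7,0,0,0],[0,0,0,0,0,0]]
  ],
  "grip": 0.4
}}

```text
time_s: 27.45
position: [0.4065, 0.2124, 0.1429]
tool_rot: [[-0.995, 0.079, 0.054], [0.079, 0.997, -0.001], [-0.054, 0.003, -0.999]]
ft_force: [-0.2, 0.0, -0.5]
grip_width: 0.0599
```

Request:
{"op": "jog_arm", "data": {
  "plan": [
    [[0,0,0,0,0,0],[0,0,0,0,0,0],[0,0,0,0,0,0]]
  ]
}}

```text
time_s: 27.75
position: [0.4046, 0.2118, 0.1385]
tool_rot: [[-0.996, 0.079, 0.045], [0.079, 0.997, -0.003], [-0.045, 0.0, -0.999]]
ft_force: [-0.6, 0.0, -0.6]
grip_width: 0.0593
```

```bash
python3 wl.py 15; python3 - <<'E'
from pose import *
for cam in ['side','scene']:
    im,d,ci=snap(cam,cam+'15'); b=wandmask(cam,np.array([.46,.21,.03]),ci,d)
    if b: print(cam,*[np.round(v,4) for v in fit(b[1],[.475,.209,.005,-4.6,0,0])])
    for q in ['rail','screw','blade']:
        for k in spotter.trace(cam,q)[:1]:
            P,_=cloud(ci,d,np.array(k['pixels'])); print(cam,q,round(k['score'],2),np.round(np.median(P,0),3))
w=cv2.imread('pics/wrist15.png');s=cv2.imread('pics/side15.png')
cv2.imwrite('pics/s15.png',np.vstack([cv2.resize(s[100:220,230:420],(640,404)),w[:196]]))
print(env.observe()['position'],env.observe()['grip_width'])
E
```

```text
wand 0.69 [296.0, 136.0, 338.2, 306.2] 6006 [0.4588 0.2088 0.035 ]
   0.026 3375 [421. 211.] [ 43.7 113.1] 85.2 0.0342 [0.4155 0.2112 0.0343]
   0.039 2329 [508.6 203.7] [44.  70.2] 85.4 0.0442 [0.5048 0.2039 0.0443]
side [ 4.744e-01  2.050e-01  4.000e-03 -4.731e+00 -2.627e-01  2.002e-01] 1.4104
side rail 0.85 [ 0.703 -0.35   0.017]
side screw 0.6 [0.703 0.328 0.025]
side blade 0.63 [ 0.388 -0.013  0.005]
scene [ 4.7710e-01  2.0840e-01  4.2000e-03 -5.1381e+00  1.3600e-02 -2.0642e+00] 1.0194
scene rail 0.96 [ 0.722 -0.339  0.016]
[0.4050561  0.2119036  0.13964266] 0.05991488708142621
```

View pics/s15.png

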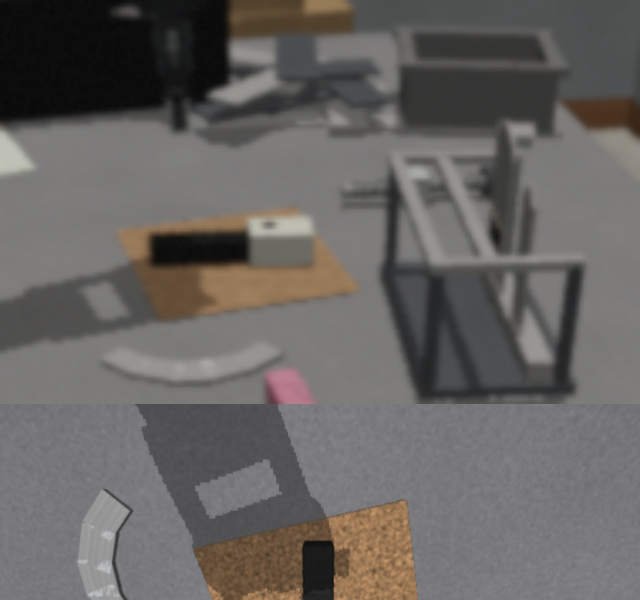

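The wand lies flat on the mat, released, with the gripper clear of it. The bystanders are where they were. Handing in.

```bash
python3 -c "
from rig import close_job
print(close_job())"
```

```text
the job is handed in; nothing more can be done
None
```

I did every step of the task and handed the job in at about 28 s of the 72 s allowed. `close_job` gave no verdict.

- **Drawing and first laying:** I drew the scanner out of the sleeve by its head, about 88 mm straight, and laid it flat on the mat and let go. It lay there released for more than a second.
- **Regrasp:** The first try failed. At 90 N from a wide opening, the fingers shut fully and sank into the top of the handle. I lifted straight out and the scanner had not moved. A second try, from a narrower opening and with 25–35 N, held.
- **Reading:** I held the head under the guard bars for about 3 s.
  - **Arm and side camera:** the arm's pose put the reading spot within 3 mm of the label centre, level and square to within 1°. The side camera agreed.
  - **Scene camera:** it saw only part of the scanner. Its last fit put the spot about 8 mm to the side and the yaw about 2.5° off, still within the limits.
  - **Label position:** I worked it out from the blank's face and the given 75 mm height, because only part of the label showed between the bars.
- **End:** The scanner lies flat and released on the mat, its origin at about (0.475, 0.207), with the top of its head 44 mm above the table. The gripper is about 0.1 m above it and touches nothing.
- **Bystanders:** In the side camera's last check, the rail, screw and blade were within about 6 mm of where they started. The scene camera's last check found only the rail, also in place.

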